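Load a specimen pot under the spring flap of the slide-lab reader

TASK

Load the red-lidded specimen pot into the bench reader: with one fingertip press the blue bar down and keep it down so that the orange spring flap stays open, and meanwhile with the other fingertip push the pot along its channel, under the flap, fully home against the end stop. Then draw the finger back out and let the bar up so that the flap closes behind the pot. Only push: do not lift or tip the pot, and leave the other things where they stand.

Things in the scene. Friction and masses are not known exactly. Their poses are not given: they have to be found in the camera images.
- reader: White bench reader, fixed to the bench: flat deck 320 x 260 mm, 4 mm thick, with a channel, an orange flap and a blue press bar. Origin: on the bench surface, on the line of the flap's front edge; x runs along the channel towards its end stop, y to the left when looking along x, z up. All millimetre positions given for the other things are in this frame.
- channel_mouth (a point): Middle of the channel's open near end, on its floor (x -145, y -40, z 4). The channel runs along x from here to the end stop (face at x 52, top z 48). Walls: inner faces at y -19 and -61, 4 thick, tops at z 26. Open above, except at the flap. The deck is clear from y -65 to -88 and, but for hinge posts at y 0, from y -15 to 75. Behind the stop: a housing 60 high from x 58.
- hinge (a point): Middle of the flap's hinge shaft (x -37, y 0, z 46), 8 thick, along the reader's x, on two steel posts 12 wide and 46 high at x -128 and x 54. The flap is on its right (-y), the press bar, joined rigidly to the flap, on its left (+y).
- flap (a joint): Angle of the orange flap: 0 closed, grows as it lifts, stop at 1.22 rad. A spring shuts it: about 2 N down on the bar starts it, 4 N holds it fully open. Fully open, panel and lip stand between y 0 and -25, up to z 88, clear of a fingertip on the channel's centre line (y -40).
- flap_edge (a point): Middle of the top of the flap's front edge (closed: x 0, y -33, z 50); moves with the flap. Closed, the panel lies level at z 47 to 50 over x 0 to 48, y 0 to -42, with a lip at its front (x 0 to 3, y -24 to -42) hanging to z 38, which stops the pot.
- press_bar: Blue round press bar (a roller, free to spin) 14 mm thick, 184 long, along the reader's x from x -147 to 37. Origin: its middle (x -55), on its axis. Swings on a 50 mm radius about the hinge. Flap closed: axis at y 41, z 75 (top z 82). Half-way: y 50. Fully pressed: axis at y 41, z 17 (top z 24). Can be pressed anywhere, and a fingertip can slide along it; its arms join from below.
- pot_mid (a point): Centre, half-way up, of the red-lidded white specimen pot: upright cylinder 36 mm across, 40 high, about 50 g, loose in the channel in front of the flap (z 24, so its top is at z 44). A fingertip at the height of the fully pressed bar still meets the top 20 mm of its side.
- bay_home (a point): Where the pot's centre is when it is fully home, touching the end stop: x 34, y -40, z 24.
- pot_green: Bystander: pot of the same size with a green lid, standing on the deck, right of the channel or left beyond the press bar. Origin: centre of its underside.
- pot_yellow: Bystander: pot of the same size with a yellow lid, standing on the deck on the other side from the green one. Origin: centre of its underside.
- slide_box: Bystander: blue slide box 85 x 100 x 32 mm on the bench. Origin: centre of its underside.
- jar: Bystander: glass jar 72 mm across, 85 high. Origin: centre of its underside.
- petri: Bystander: clear flat dish 90 mm across, 16 high. Origin: centre of its underside.
- marker: Bystander: white and green marker pen 120 x 12 x 12 mm, lying along its x. Origin: centre of its underside.
- tray: Bystander: white enamel tray 140 x 200 x 30 mm, empty. Origin: centre of its underside.
Mind the look-alikes: they are no part of the job. What is shaped like the part that bears pot_mid but black is not meant.

How it is judged:
By the outcome, as a careful person would: the job done as asked, in the order asked, and still so for the second after the job is handed in, with the robot touching nothing.
It also fails if it takes over 40 s, if anything falls off the work surface, if the arm or the gripper's body presses on something with over 40 N, if the wrist force passes 120 N, or if a joint passes its speed limit or range.

ROBOT

A 6-joint arm with a two-finger parallel gripper is mounted at the origin on the work surface. World frame = base frame: x ahead of the robot, y to its left, z up, the work surface at z = 0. Lengths are in m, angles in degrees, forces in N, time in s.
With the tool pointing down it reaches from about 0.35 to 0.975 m from the base axis. Payload 4.9 kg.
Tool frame: the origin (TCP) lies midway between the tips of the shut fingers; the grasp point (between the pads) lies 19 mm behind it; x points along the fingers, z is the direction in which the jaws open and shut, and the axes are right-handed (so a half turn about x gives the same grasp; the last joint's range is limited). The gripper opens to 85 mm and grips with 20 to 120 N. Pads are 22 mm wide; open, the fingers measure 114 mm over their backs; the gripper's body (76 mm by 85 mm) begins 54 mm behind the grasp point. The pads swing forward as they close: fully open they stand 13 mm farther back than shut.
Start: joints at [60.275, 3.019, 92.412, -0, 84.569, -6.818], TCP at [0.243, 0.576, 0.231] pointing down, gripper open.
Joint ranges: [-172.51, 172.51], [-57.92, 126.97], [3.15, 148.05], [-58.71, 238.71], [5.1, 150.11], [-179.66, 179.66]. Speed limits (degrees/s): [147.25, 147.25, 180, 180, 180, 180].

INTERFACE

Orientations are given as [roll, pitch, yaw] about the fixed x, y, z axes, in that order (R = Rz(yaw) Ry(pitch) Rx(roll)).
In Python, from cell import * gives the robot as it stands.
- The arm moves only by the tool servo_tool, never from a script. Its argument "motion" is a list of rows, each an object with "hand": the finger opening in mm, from 0 to 85.4; "slide": the shift along the tool's x, y, z in mm, a list of three; "turn": the turn about the tool's x in degrees. A call has 1 to 20 rows; each row is the pose to reach, as a shift and turn from the pose measured when the call began, along the tool's axes at that moment; what a row does not reach only later rows make up. A row lasts 1/10 s, in which the tool goes at most 50 mm and 8.59 degrees, less where a joint would pass 70% of its speed; a pose out of reach is approached as far as the arm can. A call with a gripper value outside its range is refused whole. The fingers move at their own pace and stop on an object; "force" is the grip in N (left out, the last holds). Time passes only in rows, so rows that repeat a pose let the fingers close. It gives the time, the measured TCP pose, the force and the opening at its end, in the units of the state.
- read_state(): the state, without advancing time (a new reading comes with each control period).
- get_image(name): name is "side" or "top" or "wrist"; returns a dict with "pixels" (480x640x3 uint8, red, green, blue), "depth" (480x640 float32, m along the optical axis (not along the pixel's ray), 0 where there is no reading), "K" (3x3 intrinsics, pixels), "T" (4x4, takes a point from camera to world coordinates); the wrist camera has in their place "tool_from_camera" (4x4, takes a point from camera to tool coordinates, whose origin is the TCP and whose axes are the tool frame's). Camera axes: x right, y down, z forward; pixel columns grow to the right and rows downward; lengths in m; the calibration is good to about 2 mm. A picture is of the moment at which its call begins: read the wrist's pose just before it.
- close_job(): hands the job in, once; it reports no verdict.
The state is a dict: "t": time; "joint_pos": joint angles; "dq": joint speeds; "joint_efforts": joint torques, N m; "position": TCP position; "tool_rot": TCP orientation; "ft_force": force on the tool from outside, world axes, zero at the start; "torque": the same for the moment, N m; "opening": finger opening in m.
Only numpy, scipy, OpenCV 4.12 (cv2) and the standard library are available. Lean on these libraries where they do the work, as an engineer would, in place of code of your own. Each camera call takes 0.05 s, during which the arm holds its last target.

## Working session

There is one attempt and no reset: what is moved stays moved. The work goes in short steps, Python scripts to look and compute and a tool call to move; the robot and the scene stay as the last step left them, time stands still between calls to the robot, and variables do not carry over. Pictures are saved under pics/ and viewed, and the job is handed in when it is done.

Besides the shell and the picture viewer there is one more tool, called after ">>>" in YAML: its name, and indented under it one key for each argument. servo_tool: Moves the arm, as the interface text tells. Its arguments: {"type":"object","properties":{"motion":{"type":"array","items":{"type":"object","properties":{"hand":{"type":"number"},"slide":{"type":"array","items":{"type":"number"}},"turn":{"type":"number"}}}},"force":{"type":"number"}},"required":["motion"]}

```bash
mkdir -p pics; ls; cat > h.py <<'E'
from cell import *
import numpy as np, cv2
def shot(n,f):
    im=get_image(n); cv2.imwrite('pics/'+f,im['pixels'][:,:,::-1]); np.savez('pics/'+f[:-4]+'.npz',**im); return im
E
python3 - <<'E'
from h import *
s=read_state(); print(s)
for n in('side','top','wrist'):
    im=shot(n,n+'1.png'); print(n,im['K'].tolist(),np.round(im.get('T',im.get('tool_from_camera')),4).tolist())
E
```

```text
pics
{'t': 0.0, 'joint_pos': array([ 6.02741414e+01,  3.05806519e+00,  9.24936792e+01,  1.08671782e-03,
        8.45680871e+01, -6.81672686e+00]), 'dq': array([ 0.00626078, -0.03364202, -0.05465613, -0.05937795,  0.13884339,
        0.03406691]), 'joint_efforts': array([-3.79379399e-04, -3.93690491e+01, -3.70174956e+01, -6.42017562e-05,
        7.05795974e-03, -7.86614976e-06]), 'position': array([0.24295902, 0.57515865, 0.23003775]), 'tool_rot': array([ 172.66612499,   89.88016362, -120.24311078]), 'ft_force': array([-0.52744389, -0.42842321,  0.68255462]), 'torque': array([-0.0019191 ,  0.07823233, -0.02617686]), 'opening': 0.08546264844773171}
side [[576.9698088427158, 0.0, 320.0438586074398], [0.0, 576.9698088427158, 248.36281499599787], [0.0, 0.0, 1.0]] [[0.9522, -0.1354, 0.2738, 0.1055], [-0.3047, -0.4837, 0.8205, -1.1198], [0.0214, -0.8647, -0.5018, 0.7611], [0.0, 0.0, 0.0, 1.0]]
top [[605.8802167027969, 0.0, 307.36074823697373], [0.0, 605.8802167027969, 244.62074915946891], [0.0, 0.0, 1.0]] [[0.0045, -0.9916, 0.1294, 0.2966], [-1.0, -0.0054, -0.0068, -0.0112], [0.0075, -0.1294, -0.9916, 1.488], [0.0, 0.0, 0.0, 1.0]]
wrist [[339.8993068060137, 0.0, 317.52462108884504], [0.0, 339.8993068060137, 240.273778250285], [0.0, 0.0, 1.0]] [[0.0002, -0.295, 0.9555, -0.1421], [-0.0006, -0.9555, -0.295, 0.0766], [1.0, -0.0005, -0.0003, 0.0012], [0.0, 0.0, 0.0, 1.0]]
```

View pics/side1.png

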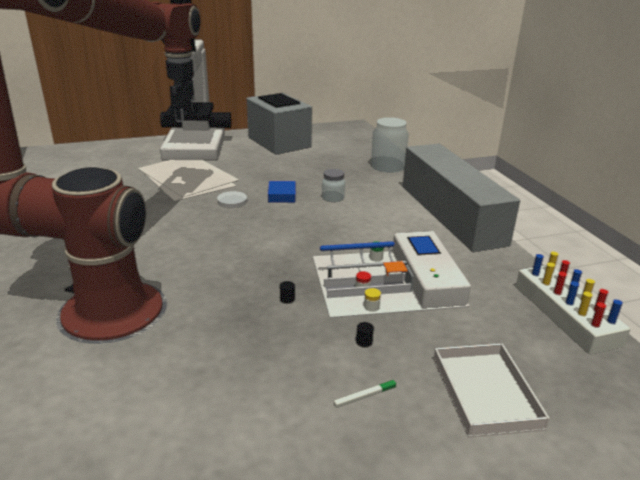

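View pics/top1.png

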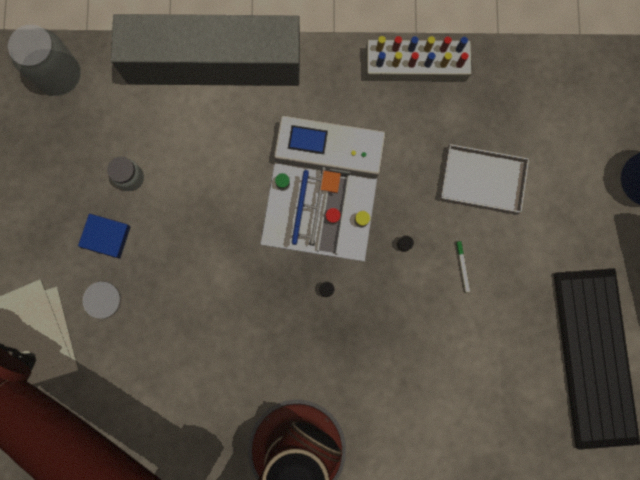

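View pics/wrist1.png

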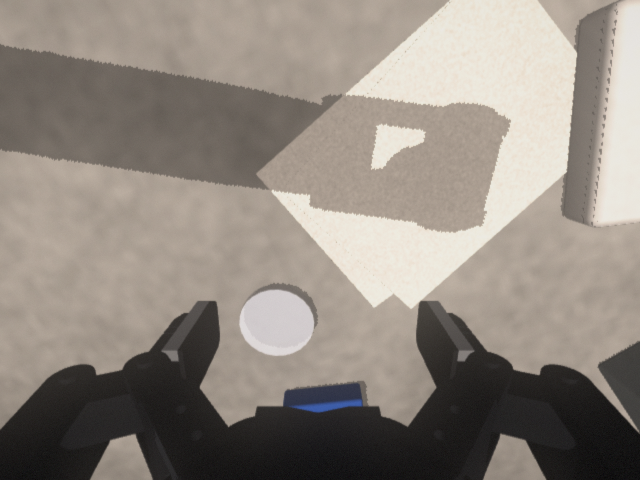

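The side view shows the reader at about (385,275): red pot (363,279), yellow pot in front (373,296), green pot behind the bar (377,251). The top view has red (333,215), green (283,181), yellow (363,218), flap (331,181) and the bar from (305,172) to (296,242). The two black pots at (404,243) and (327,288) are decoys. The wrist camera doesn't see the reader yet.

```bash
cat >> h.py <<'E'
def rays(im,uv,T=None):
    T=im['T'] if T is None else T
    uv=np.atleast_2d(uv).astype(float); d=np.c_[(uv-im['K'][:2,2])/np.diag(im['K'])[:2],np.ones(len(uv))]
    return T[:3,3],d@T[:3,:3].T
def onz(im,uv,z,T=None):
    o,d=rays(im,uv,T); return o+d*((z-o[2])/d[:,2])[:,None]
def tri(a,ua,b,ub,Ta=None,Tb=None):
    o1,d1=rays(a,ua,Ta);o2,d2=rays(b,ub,Tb);d1=d1[0]/np.linalg.norm(d1);d2=d2[0]/np.linalg.norm(d2)
    A=np.c_[d1,-d2];t=np.linalg.lstsq(A,o2-o1,rcond=None)[0];p,q=o1+t[0]*d1,o2+t[1]*d2
    return (p+q)/2,np.linalg.norm(p-q)
def mask(im,col):
    h=cv2.cvtColor(im['pixels'],cv2.COLOR_RGB2HSV);H,S,V=[h[...,i].astype(int) for i in range(3)]
    r={'red':((H<6)|(H>174)),'orange':(H>6)&(H<15),'yellow':(H>20)&(H<32),'green':(H>45)&(H<80),'blue':(H>105)&(H<125)}[col]
    return (r&(S>130)&(V>60)).astype(np.uint8)
def blobs(im,col,roi=None,mina=20):
    m=mask(im,col)
    if roi: k=np.zeros_like(m);k[roi[1]:roi[3],roi[0]:roi[2]]=1;m*=k
    n,l,st,c=cv2.connectedComponentsWithStats(m)
    return [(c[i].round(1).tolist(),st[i].tolist()) for i in range(1,n) if st[i,4]>=mina],l
def Rt(s):
    from scipy.spatial.transform import Rotation as R
    T=np.eye(4);T[:3,:3]=R.from_euler('xyz',s['tool_rot'],degrees=True).as_matrix();T[:3,3]=s['position'];return T
E
python3 - <<'E'
from h import *
t=dict(np.load('pics/top1.npz'));s=dict(np.load('pics/side1.npz'))
for c in('red','orange','yellow','green','blue'):
    print(c,'top',blobs(t,c,(255,110,390,265))[0],'side',blobs(s,c,(300,220,480,320))[0])
print(Rt(read_state()).round(3))
E
```

```text
red top [([332.7, 215.0], [326, 208, 15, 15, 177])] side [([363.2, 276.8], [357, 272, 14, 11, 129])]
orange top [([330.4, 181.1], [321, 171, 20, 22, 342])] side [([395.1, 266.5], [384, 261, 24, 13, 205])]
yellow top [([361.9, 218.1], [355, 211, 15, 15, 157])] side [([372.2, 293.7], [365, 288, 16, 13, 159])]
green top [([281.8, 180.5], [276, 175, 12, 12, 114])] side [([377.7, 248.8], [374, 248, 9, 3, 20])]
blue top [([307.4, 139.0], [290, 127, 35, 25, 649]), ([299.7, 207.0], [293, 171, 15, 73, 261])] side [([423.2, 244.7], [409, 237, 29, 17, 338]), ([357.2, 245.5], [321, 242, 73, 8, 306])]
[[-0.001 -0.921  0.389  0.243]
 [-0.001  0.389  0.921  0.575]
 [-1.     0.    -0.002  0.23 ]
 [ 0.     0.     0.     1.   ]]
```

```bash
python3 - <<'E'
from h import *
t=dict(np.load('pics/top1.npz'));s=dict(np.load('pics/side1.npz'))
for n,a,b in(('red',[332.7,215],[363.2,276.8]),('yellow',[361.9,218.1],[372.2,293.7]),('flap',[330.4,181.1],[395.1,266.5])):
    print(n,tri(t,a,s,b))
for n,u,z in(('red',[332.7,215],.044),('yel',[361.9,218.1],.044),('green',[281.8,180.5],.044),('flap',[330.4,181.1],.05)): print(n,onz(t,u,z).round(4))
b,l=blobs(t,'blue',(288,165,315,250))
ys,xs=np.where(l>0); P=onz(t,np.c_[xs,ys],.08)[:,:2]
v=cv2.fitLine(P.astype(np.float32),cv2.DIST_L2,0,.01,.01).ravel();print('bar',v,np.degrees(np.arctan2(v[1],v[0])))
q=(P-v[2:])@v[:2];print(q.min(),q.max(),v[2:]+v[:2]*q.min(),v[2:]+v[:2]*q.max())
E
```

```text
red (array([ 0.55930464, -0.08256938,  0.03350792]), np.float64(0.0006306073348300645))
yellow (array([ 0.55227153, -0.15375781,  0.03448404]), np.float64(0.00016717517776318886))
flap (array([ 0.64150994, -0.07660247,  0.04412116]), np.float64(3.482105205754974e-05))
red [[ 0.5577 -0.0821  0.044 ]]
yel [[ 0.5505 -0.1528  0.044 ]]
green [[0.6423 0.0418 0.044 ]]
flap [[ 0.6401 -0.0763  0.05  ]]
bar [ 0.98792464 -0.15493521  0.57004565 -0.0025516 ] -8.913039
-0.08696133119997744 0.08830506764155323 [0.48413441 0.01092178] [ 0.6572844  -0.01623316]
```

>>> servo_tool:
  motion:
    - {"hand":72,"slide":[0,-15,-14],"turn":-1}
    - {"slide":[0,-44,-40],"turn":-2}
    - {"slide":[0,-74,-68],"turn":-3}
    - {"slide":[0,-104,-96],"turn":-4}
    - {"slide":[0,-134,-124],"turn":-5}
    - {"slide":[0,-164,-151],"turn":-6}
    - {"slide":[0,-194,-179],"turn":-7}
    - {"slide":[0,-224,-207],"turn":-8}
    - {"slide":[0,-254,-234],"turn":-9}
    - {"slide":[0,-284,-262],"turn":-10}
    - {"slide":[0,-314,-290],"turn":-11}
    - {"slide":[0,-344,-317],"turn":-12}
    - {"slide":[0,-374,-345],"turn":-13}
    - {"slide":[0,-404,-373],"turn":-14}
    - {"slide":[0,-434,-400],"turn":-15}
    - {"slide":[0,-460,-425],"turn":-15}
    - {"slide":[0,-480,-443],"turn":-15}
    - {"slide":[0,-492,-454],"turn":-15}
    - {"slide":[0,-492,-454],"turn":-15}
    - {"slide":[0,-492,-454],"turn":-15}

```text
validation failed for argument at $.mo...
```

```bash
python3 - <<'E'
from h import *
s=read_state();print(s['t'],s['opening'],s['ft_force']);print(Rt(s).round(4)); np.save('pics/w2T.npy',Rt(s))
shot('wrist','w2.png')
E
```

```text
0.15 0.08533854740638072 [ 0.14051622 -0.77062421 -0.55536841]
[[-8.000e-04 -9.211e-01  3.893e-01  2.430e-01]
 [-1.400e-03  3.893e-01  9.211e-01  5.753e-01]
 [-1.000e+00  2.000e-04 -1.600e-03  2.304e-01]
 [ 0.000e+00  0.000e+00  0.000e+00  1.000e+00]]
```

View pics/w2.png

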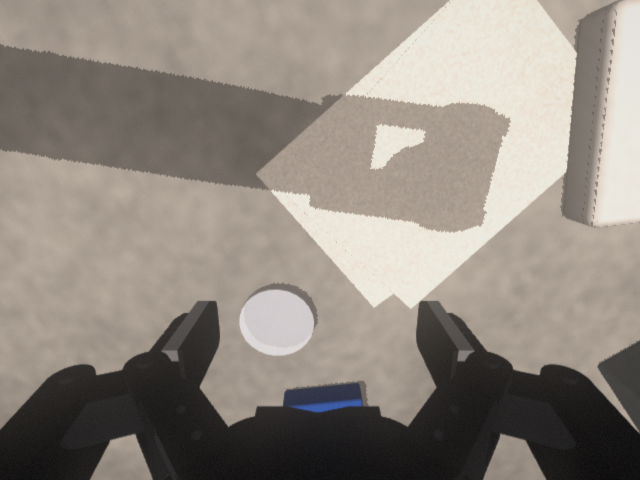

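The arm didn't move: every row needs "hand", so the call was refused.

>>> servo_tool:
  motion:
    - {"hand":72,"slide":[0,-15,-14],"turn":-1}
    - {"hand":72,"slide":[0,-44,-40],"turn":-2}
    - {"hand":72,"slide":[0,-74,-68],"turn":-3}
    - {"hand":72,"slide":[0,-104,-96],"turn":-4}
    - {"hand":72,"slide":[0,-134,-124],"turn":-5}
    - {"hand":72,"slide":[0,-164,-151],"turn":-6}
    - {"hand":72,"slide":[0,-194,-179],"turn":-7}
    - {"hand":72,"slide":[0,-224,-207],"turn":-8}
    - {"hand":72,"slide":[0,-254,-234],"turn":-9}
    - {"hand":72,"slide":[0,-284,-262],"turn":-10}
    - {"hand":72,"slide":[0,-314,-290],"turn":-11}
    - {"hand":72,"slide":[0,-344,-317],"turn":-12}
    - {"hand":72,"slide":[0,-374,-345],"turn":-13}
    - {"hand":72,"slide":[0,-404,-373],"turn":-14}
    - {"hand":72,"slide":[0,-434,-400],"turn":-15}
    - {"hand":72,"slide":[0,-460,-425],"turn":-15}
    - {"hand":72,"slide":[0,-480,-443],"turn":-15}
    - {"hand":72,"slide":[0,-492,-454],"turn":-15}
    - {"hand":72,"slide":[0,-492,-454],"turn":-15}
    - {"hand":72,"slide":[0,-492,-454],"turn":-15}

```text
t: 2.2
position: [0.5193, -0.0338, 0.2308]
tool_rot: [115.0, 89.9, -162.9]
ft_force: [0.1, 1.1, 0.4]
opening: 0.0724
```

```bash
python3 - <<'E'
from h import *
s=read_state();print(s['t'],s['opening'],s['ft_force']);print(Rt(s).round(4)); np.save('pics/w3T.npy',Rt(s))
shot('wrist','w3.png')
E
```

```text
2.2 0.07239848056735683 [0.05838585 1.07207482 0.3805592 ]
[[-1.400e-03 -9.905e-01  1.375e-01  5.193e-01]
 [-4.000e-04  1.375e-01  9.905e-01 -3.380e-02]
 [-1.000e+00  1.300e-03 -6.000e-04  2.308e-01]
 [ 0.000e+00  0.000e+00  0.000e+00  1.000e+00]]
```

View pics/w3.png

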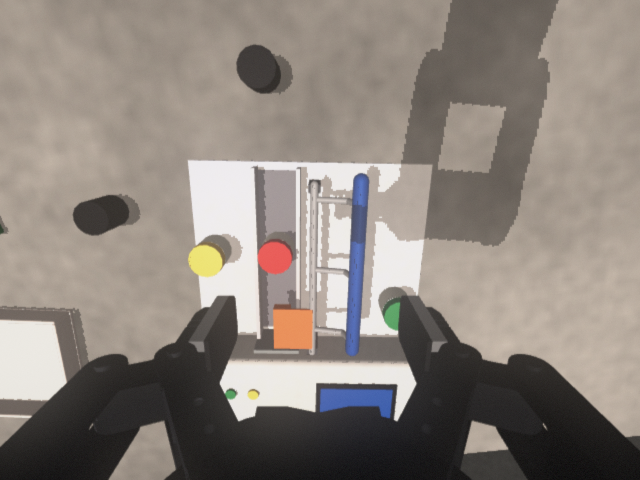

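Reader now in view: red lid (275,256), flap (293,328), bar from (361,178) to (352,352), deck's near corners (188,160) and (433,163). Yellow pot is at (206,260), green at (398,315) beside the finger.

```bash
cat > m.py <<'E'
from h import *
def meas(f,zr=.044,zf=.05,zb=.082):
    im=dict(np.load(f'pics/{f}.npz'));T=np.load(f'pics/{f}T.npy')@im['tool_from_camera'];out={}
    for c in('red','orange','yellow','green'):
        b,l=blobs(im,c,mina=100)
        for k in b: print(c,k, onz(im,k[0],zf if c=='orange' else zr,T).round(4))
    m=mask(im,'blue');n,l,st,ce=cv2.connectedComponentsWithStats(m)
    i=1+np.argmax(np.where(np.arange(1,n)>0,st[1:,3]/np.maximum(st[1:,2],1)*(st[1:,4]>300),0))
    ys,xs=np.where(l==i);P=onz(im,np.c_[xs,ys],zb,T)[:,:2]
    v=cv2.fitLine(P.astype(np.float32),cv2.DIST_L2,0,.01,.01).ravel();v[:2]*=np.sign(v[0]);q=(P-v[2:])@v[:2]
    print('bar yaw',np.degrees(np.arctan2(v[1],v[0])),'ends',v[2:]+v[:2]*q.min(),v[2:]+v[:2]*q.max(),'len',np.ptp(q),'w',np.ptp((P-v[2:])@[-v[1],v[0]]))
    mo=mask(im,'orange');cs=max(cv2.findContours(mo,0,2)[0],key=cv2.contourArea)
    box=cv2.boxPoints(cv2.minAreaRect(cs));print('flap',onz(im,box,zf,T).round(4).tolist(),box.round(1).tolist())
    return im,T
E
python3 - <<'E'
from m import *
im,T=meas('w3')
print('camera',T[:3,3])
print('deck corners',onz(im,[[188,160],[433,163]],.004,T).round(4))
d=im['depth'];
for u in((275,256),(293,328),(356,270),(230,200),(400,180)): print(u,(T[:3,3]+rays(im,u,T)[1][0]*d[u[1],u[0]]).round(4))
E
```

```text
red ([274.3, 257.2], [258, 242, 34, 32, 852]) [[ 0.5562 -0.0825  0.044 ]]
orange ([292.3, 328.6], [273, 309, 39, 40, 1511]) [[ 0.6375 -0.0765  0.05  ]]
bar yaw 79.396454 ends [ 0.7037535  -0.05520251] [0.71748624 0.01815265] len 0.07462953201535523 w 0.03492490498995323
flap [[0.6114, -0.093, 0.05], [0.6169, -0.0531, 0.05], [0.6644, -0.06, 0.05], [0.6586, -0.1014, 0.05]] [[273.0, 309.0], [311.0, 309.0], [311.0, 348.0], [273.0, 348.0]]
camera [ 0.44414654 -0.02188613  0.37297826]
deck corners [[ 0.4494 -0.1612  0.004 ]
 [ 0.4884  0.0956  0.004 ]]
(275, 256) [ 0.5553 -0.0817  0.043 ]
(293, 328) [ 0.6372 -0.0757  0.0495]
(356, 270) [ 0.5665 -0.0031  0.0807]
(230, 200) [ 0.4975 -0.1264  0.0035]
(400, 180) [0.5014 0.0597 0.0039]
```

```bash
python3 - <<'E'
from m import *
im=dict(np.load('pics/w3.npz'));T=np.load('pics/w3T.npy')@im['tool_from_camera']
h=cv2.cvtColor(im['pixels'],cv2.COLOR_RGB2HSV)
m=((h[...,0]>105)&(h[...,0]<125)&(h[...,1]>130)&(h[...,2]>30)).astype(np.uint8);m[:,:340]=0;m[:,375:]=0;m[:165]=0;m[365:]=0
ys,xs=np.where(m)
r=np.unique(ys);mid=np.array([[xs[ys==k].mean(),k] for k in r if (ys==k).sum()>6]);print(len(mid),mid[[0,-1]])
P=onz(im,mid,.078,T)[:,:2]  # mid-silhouette plane ~ axis..top
P=onz(im,mid,.075,T)[:,:2]
v=cv2.fitLine(P[8:-8].astype(np.float32),cv2.DIST_HUBER,0,.01,.01).ravel();v[:2]*=np.sign(v[0]);yaw=np.arctan2(v[1],v[0])
print('bar yaw',np.degrees(yaw),P[0],P[-1],np.linalg.norm(P[0]-P[-1]))
# depth cloud bar top
d=im['depth']
o,D=rays(im,np.c_[xs,ys],T);C=o+D*d[ys,xs][:,None];C=C[C[:,2]>.074];
v2=cv2.fitLine(C[:,:2].astype(np.float32),cv2.DIST_HUBER,0,.01,.01).ravel();print('depth yaw',np.degrees(np.arctan2(v2[1]*np.sign(v2[0]),abs(v2[0]))),np.percentile(C[:,2],[50,99]))
for yaw in np.radians([-8.0,-8.6,-9]):
    X=np.array([np.cos(yaw),np.sin(yaw)]);Y=np.array([-X[1],X[0]])
    fl=np.array([.6375,-.0765]);O1=fl-24*X/1e3+21*Y/1e3
    O2=P.mean(0)-(-.055)*X-.041*Y
    print(np.degrees(yaw),O1,O2,'pot from flap',(np.array([.5562,-.0825])-O1)@np.c_[X,Y],'from bar',(np.array([.5562,-.0825])-O2)@np.c_[X,Y])
# dark floor/walls: edges at row 180..240
g=cv2.cvtColor(im['pixels'],cv2.COLOR_RGB2GRAY)
for r in(175,190,205,220): print(r,g[r,245:330].tolist())
E
```

```text
20 [[361.  181. ]
 [351.5 352. ]]
bar yaw -9.752519 [0.4865837  0.01029853] [ 0.65769337 -0.016778  ] 0.17323872035241678
depth yaw -8.977023 [0.08076519 0.08256949]
-8.0 [ 0.6166562  -0.05236422] [ 0.63362757 -0.05346986] pot from flap [-0.05567376 -0.03825638] from bar [-0.07263384 -0.03952345]
-8.6 [ 0.61691009 -0.05214727] [ 0.63311958 -0.05397781] pot from flap [-0.05548868 -0.03908976] from bar [-0.07178965 -0.03970369]
-9.0 [ 0.6170806  -0.05200412] [ 0.63277797 -0.05431347] pot from flap [-0.05536046 -0.03964425] from bar [-0.07122582 -0.03981894]
175 [236, 237, 237, 237, 236, 237, 236, 236, 233, 180, 118, 105, 104, 110, 110, 111, 110, 111, 121, 152, 158, 157, 158, 158, 158, 157, 158, 157, 158, 158, 156, 157, 156, 157, 158, 158, 158, 156, 156, 155, 157, 156, 158, 156, 156, 157, 156, 157, 156, 156, 169, 231, 236, 235, 231, 140, 166, 171, 172, 176, 172, 175, 184, 232, 236, 236, 236, 236, 236, 236, 235, 235, 236, 236, 235, 236, 235, 236, 236, 232, 193, 191, 232, 235, 235]
190 [237, 237, 238, 237, 237, 237, 236, 237, 237, 232, 137, 109, 108, 110, 112, 111, 110, 113, 115, 142, 155
[... 481 characters left out ...]
 158, 156, 157, 158, 157, 157, 157, 158, 155, 156, 157, 159, 156, 157, 158, 157, 159, 155, 155, 171, 232, 236, 236, 231, 142, 169, 174, 176, 175, 175, 189, 233, 236, 232, 178, 175, 189, 203, 204, 186, 163, 147, 202, 234, 236, 231, 184, 173, 170, 172, 171, 172, 182, 232]
220 [237, 238, 238, 237, 237, 238, 237, 237, 237, 237, 231, 139, 108, 110, 109, 112, 113, 112, 113, 114, 129, 153, 157, 157, 155, 156, 155, 155, 157, 156, 157, 158, 158, 157, 156, 157, 157, 157, 157, 156, 157, 157, 156, 157, 156, 156, 156, 155, 157, 155, 169, 231, 237, 234, 207, 135, 167, 173, 175, 173, 173, 182, 232, 236, 233, 173, 177, 192, 202, 202, 180, 158, 148, 229, 235, 236, 232, 184, 173, 172, 173, 173, 172, 181, 232]
```

```bash
python3 - <<'E'
from m import *
im=dict(np.load('pics/w3.npz'));T=np.load('pics/w3T.npy')@im['tool_from_camera']
g=cv2.cvtColor(im['pixels'],cv2.COLOR_RGB2GRAY).astype(float)
def cross(row,lo,hi,up,th):
    a=g[row,lo:hi]
    for i in range(len(a)-1):
        if (a[i]-th)*(a[i+1]-th)<=0 and (a[i+1]>a[i])==up: return lo+i+(th-a[i])/(a[i+1]-a[i])
L=[];R=[]
for r in range(172,310,3):
    x=cross(r,247,275,False,175)
    if x: L.append([x,r])
    x=cross(r,288,302,True,195)
    if x: R.append([x,r])
fits=[]
for n,E in(('y-61',L),('y-19',R)):
    P=onz(im,np.array(E),.026,T)[:,:2];v=cv2.fitLine(P.astype(np.float32),cv2.DIST_HUBER,0,.001,.01).ravel();v[:2]*=np.sign(v[0])
    res=(P-v[2:])@[-v[1],v[0]]
    print(n,len(E),np.degrees(np.arctan2(v[1],v[0])).round(2),v[2:],'rms',res.std()*1e3); fits.append(v)
h=cv2.cvtColor(im['pixels'],cv2.COLOR_RGB2HSV)
m=((h[...,0]>100)&(h[...,0]<130)&(h[...,1]>100)).astype(np.uint8);m[:,:335]=0;m[:,378:]=0;m[:165]=0;m[365:]=0
mid=[]
for k in range(185,340,2):
    x=np.where(m[k])[0]
    if len(x)>5: mid.append([x.mean(),k])
P=onz(im,np.array(mid),.076,T)[:,:2];v=cv2.fitLine(P.astype(np.float32),cv2.DIST_HUBER,0,.001,.01).ravel();v[:2]*=np.sign(v[0])
print('bar',len(mid),np.degrees(np.arctan2(v[1],v[0])),v[2:])
X=v[:2];fits.append(v)
yaw=np.radians(-8.8);X=np.array([np.cos(yaw),np.sin(yaw)]);Y=np.array([-X[1],X[0]])
for f,y in zip(fits,(-61,-19,41)): print(y,'Y-offset of origin (along Y, mm)',(f[2:]@Y)*1e3-y - 0, 'at x',f[2:]@X)
print('flap-based',(np.array([.6375,-.0765])@Y)*1e3+21, 'O.x',(np.array([.6375,-.0765])@X)*1e3-24,'pot',(np.array([.5562,-.0825])@np.c_[X,Y])*1e3)
ys,xs=np.where(m);P=onz(im,np.c_[xs,ys],.076,T)[:,:2]@X;print('bar ends x',P.min(),P.max())
E
```

```text
y-61 46 -8.95 [ 0.54145175 -0.10148727] rms 0.1011034851366226
y-19 43 -8.86 [ 0.5570202  -0.06158853] rms 0.494775802294723
bar 60 -8.916056 [ 0.6012382  -0.00805937]
-61 Y-offset of origin (along Y, mm) 43.54184707587629 at x 0.5506041037947274
-19 Y-offset of origin (along Y, mm) 43.352662690792485 at x 0.5598853314661253
41 Y-offset of origin (along Y, mm) 43.0164252960045 at x 0.5953936145620551
flap-based 42.92899945041298 O.x 617.6990096479062 pot [562.27395725   3.56188067]
bar ends x 0.47397869345229726 0.6553939234174505
```

```bash
python3 - <<'E'
from h import *
im=dict(np.load('pics/w3.npz'));p=im['pixels'][280:420,150:490,::-1]
cv2.imwrite('pics/w3c.png',cv2.convertScaleAbs(cv2.resize(p[:, :],None,fx=2.3,fy=2.3,interpolation=cv2.INTER_CUBIC),alpha=1.6,beta=30))
d=im['depth'];T=im['tool_from_camera']
for r in(298,302,306,310,320,330,340,360):
    out=[]
    for c in list(range(150,245,6))+list(range(400,490,6)):
        z=d[r,c]
        if 0<z<.2:
            q=T[:3,3]+rays(im,(c,r),T)[1][0]*z; out.append((c,)+tuple((q*1e3).round().astype(int)))
    print(r,out)
E
```

```text
298 [(216, np.int64(-14), np.int64(12), np.int64(-41)), (222, np.int64(-13), np.int64(11), np.int64(-39)), (228, np.int64(-14), np.int64(12), np.int64(-36)), (234, np.int64(-9), np.int64(9), np.int64(-35)), (406, np.int64(-14), np.int64(12), np.int64(38)), (412, np.int64(-14), np.int64(11), np.int64(41)), (418, np.int64(-14), np.int64(11), np.int64(43))]
302 [(216, np.int64(-17), np.int64(11), np.int64(-40)), (222, np.int64(-19), np.int64(12), np.int64(-37)), (228, np.int64(-17), np.int64(11), np.int64(-35)), (234, np.int64(-10), np.int64(8), np.int64(-35)), (400, np.int64(-8), np.int64(6), np.int64(38)), (406, np.int64(-17), np.int64(11), np.int64(37)), (412, np.int64(-17), np.int64(11), np.int64(40)), (418, np.int64(-17), np.int64(11), np.int64(42))]
306 [(210, np.int64(-21), np.int64(12), np.int64(-41)), (216, np.int64(-22), np.int64(12), np.int64(-39)), (222, np.int64(-22), np.int64(12), np.int64(-36)), (228, np.int64(-19), np.int64(10), np.int64(-35)), (234, np.int64(-11), np.int64(6), np.int64(-34)), (400, np.int64(-9), np.int64(5), np.int64(37)), (406, np.int64(-18), np.int64(
[... 4153 characters left out ...]
)), (228, np.int64(-27), np.int64(-9), np.int64(-34)), (412, np.int64(-31), np.int64(-6), np.int64(38)), (418, np.int64(-39), np.int64(0), np.int64(37)), (424, np.int64(-44), np.int64(4), np.int64(37)), (430, np.int64(-46), np.int64(5), np.int64(39)), (436, np.int64(-56), np.int64(13), np.int64(36)), (442, np.int64(-56), np.int64(12), np.int64(39)), (448, np.int64(-57), np.int64(13), np.int64(40)), (454, np.int64(-56), np.int64(12), np.int64(42)), (460, np.int64(-55), np.int64(12), np.int64(44)), (466, np.int64(-57), np.int64(13), np.int64(45)), (472, np.int64(-57), np.int64(13), np.int64(47)), (478, np.int64(-55), np.int64(12), np.int64(50)), (484, np.int64(-49), np.int64(7), np.int64(55))]
```

View pics/w3c.png

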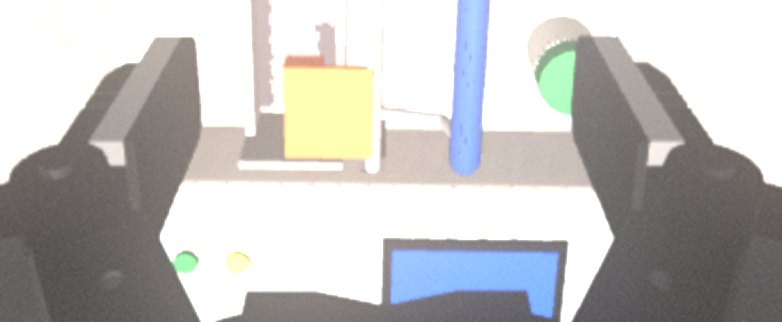

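```bash
python3 - <<'E'
from h import *
im=dict(np.load('pics/w3.npz'));d=im['depth'];T=im['tool_from_camera']
def q(c,r): return ((T[:3,3]+rays(im,(c,r),T)[1][0]*d[r,c])*1e3).round(1).tolist() if 0<d[r,c]<.25 else None
for c,r in((320,410),(320,420),(320,440),(320,470),(260,412),(375,412),(250,430),(390,430)): print('body',c,r,q(c,r))
for r in(296,300,310,330,345,360): print(r,[q(c,r) for c in range(230,241,2)])
s=read_state();X=np.array([.98796,-.1547]);Y=np.array([.1547,.98796]);O=np.array([.6180,-.0519])
print(((s['position'][:2]-O)@np.c_[X,Y])*1e3)
E
```

```text
body 320 410 None
body 320 420 [-77.1, 11.1, 1.9]
body 320 440 [-83.1, 11.6, 1.9]
body 320 470 [-90.1, 11.6, 1.8]
body 260 412 [-74.2, 10.8, -12.9]
body 375 412 [-73.6, 10.2, 15.7]
body 250 430 [-80.6, 11.8, -14.1]
body 390 430 [-79.6, 10.7, 18.2]
296 [[-11.4, 11.2, -35.7], [-13.3, 12.1, -34.4], [-8.8, 9.9, -34.8], None, None, None]
300 [[-15.5, 11.4, -34.7], [-13.0, 10.1, -34.6], [-10.5, 8.8, -34.4], None, None, None]
310 [[-16.0, 7.1, -34.9], [-14.1, 6.0, -34.6], [-11.7, 4.7, -34.5], None, None, None]
330 [[-19.4, -0.2, -34.6], [-16.5, -2.1, -34.7], [-13.8, -3.7, -34.6], [-10.8, -5.6, -34.5], None, None]
345 [[-21.9, -5.6, -34.4], [-18.1, -8.3, -34.7], [-15.1, -10.3, -34.7], None, None, None]
360 [None, None, None, None, None, None]
[-100.47398877    2.99002264]
```

>>> servo_tool:
  motion:
    - {"hand":74,"slide":[15,-1,-1],"turn":0.5}
    - {"hand":74,"slide":[40,-2,-1],"turn":1}
    - {"hand":74,"slide":[65,-3,-2],"turn":1}
    - {"hand":74,"slide":[90,-3,-2],"turn":1}
    - {"hand":74,"slide":[115,-3,-2],"turn":1}
    - {"hand":74,"slide":[130,-3,-2],"turn":1}
    - {"hand":74,"slide":[140,-3,-2],"turn":1}
    - {"hand":74,"slide":[140,-3,-2],"turn":1}
    - {"hand":74,"slide":[140,-3,-2],"turn":1}

```text
t: 3.15
position: [0.5223, -0.0358, 0.0916]
tool_rot: [-160.9, 90.0, -79.7]
ft_force: [-0.0, 0.3, -0.0]
opening: 0.0742
```

```bash
cat >> h.py <<'E'
def rep():
    s=read_state();X=np.array([.98796,-.1547]);Y=np.array([.1547,.98796]);O=np.array([.6180,-.0519]);T=Rt(s)
    print('t',round(float(s['t']),2),'reader',(((s['position'][:2]-O)@np.c_[X,Y])*1e3).round(2),'z',(s['position'][2]*1e3).round(2),'F',s['ft_force'].round(1),'op',s['opening'].round(4),'jaw hdg',np.degrees(np.arctan2(T[1,2],T[0,2])).round(2),'down',T[2,0].round(5));return T
E
python3 - <<'E'
from h import *
T=rep();np.save('pics/w4T.npy',T);shot('wrist','w4.png')
E
```

```text
Traceback (most recent call last):
  File "h.py", line 29, in rep
    print('t',round(float(s['t']),2),'reader',(((s['position'][:2]-O)@np.c_[X,Y])*1e3).round(2),'z',(s['position'][2]*1e3).round(2),'F',s['ft_force'].round(1),'op',s['opening'].round(4),'jaw hdg',np.degrees(np.arctan2(T[1,2],T[0,2])).round(2),'down',T[2,0].round(5));return T
                                                                                                                                                                    ^^^^^^^^^^^^^^^^^^
AttributeError: 'float' object has no attribute 'round'
```

```bash
sed -i "s/s\['opening'\].round(4)/round(s['opening'],4)/" h.py
python3 - <<'E'
from h import *
T=rep();np.save('pics/w4T.npy',T);shot('wrist','w4.png')
E
```

```text
t 3.15 reader [-97.01   1.11] z 91.64 F [-0.   0.3 -0. ] op 0.0742 jaw hdg 81.16 down -1.0
```

View pics/w4.png

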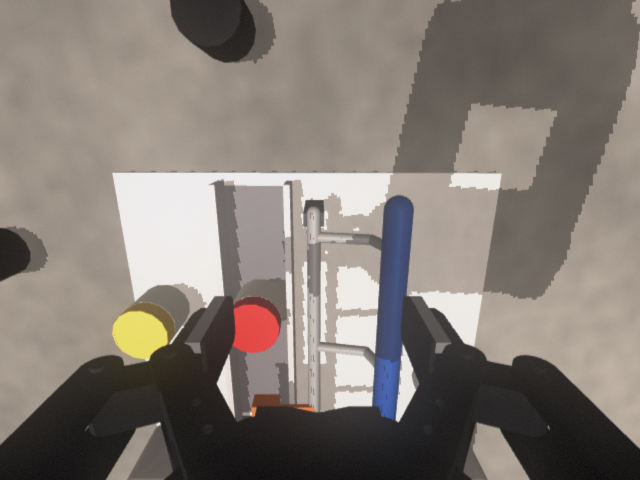

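The bar centre is at about (397,260) and dark in the arm's shadow. Red lid is at (255,325), left finger tip at (228,298), right one at (408,298).

```bash
python3 - <<'E'
from h import *
im=dict(np.load('pics/w4.npz'));Tt=np.load('pics/w4T.npy');C=im['tool_from_camera'];d=im['depth'];zt=Tt[2,3]
def tool_onz(uv,z):
    P=onz(im,uv,z,Tt@C); return ((np.c_[P,np.ones(len(P))]@np.linalg.inv(Tt).T)[:,:3]*1e3).round(1)
g=im['pixels'].astype(int);m=(g[...,2]-g[...,0]>25)
L=[]
for r in range(215,330,5):
    x=np.where(m[r,370:425])[0]+370
    if len(x)>5: L.append([(x.min()+x.max())/2,r])
L=np.array(L);t=tool_onz(L,.075);print('bar',L[0],t[0],L[-1],t[-1])
m=mask(im,'red');c=max(cv2.findContours(m,0,2)[0],key=cv2.contourArea);e=cv2.fitEllipse(c);print('lid ellipse',e,tool_onz(np.array([e[0]]),.044))
b,_=blobs(im,'red',mina=200);print(b)
for r in(297,302,310):
    for cs in(range(222,240,3),range(398,420,3)):
        print(r,[(c,((C[:3,3]+rays(im,(c,r),C)[1][0]*d[r,c])*1e3).round(1).tolist()) for c in cs if 0<d[r,c]<.16])
w3=dict(np.load('pics/w3.npz'));T3=np.load('pics/w3T.npy')@C
b3,_=blobs(w3,'red',mina=200);m=mask(w3,'red');c=max(cv2.findContours(m,0,2)[0],key=cv2.contourArea);e3=cv2.fitEllipse(c)
print('tri',tri(w3,[e3[0]],im,[e[0]],T3,Tt@C))
E
```

```text
bar [399.5 215. ] [16.6 39.9 40.5] [390. 325.] [ 16.6 -19.7  39.7]
lid ellipse ((252.8936767578125, 327.71929931640625), (49.00397491455078, 51.28810119628906), 126.14041900634766) [[ 47.7 -40.4 -39.7]]
[([254.2, 327.8], [232, 303, 48, 50, 1884])]
297 [(222, [-13.1, 11.6, -38.6]), (225, [-13.6, 11.9, -37.2]), (228, [-12.7, 11.4, -36.3]), (231, [-10.5, 10.3, -35.6])]
297 [(404, [-10.9, 10.4, 38.2]), (407, [-13.0, 11.5, 38.9]), (410, [-13.7, 11.8, 39.9]), (413, [-12.4, 11.2, 41.5]), (416, [-13.7, 11.8, 42.4]), (419, [-13.2, 11.6, 43.8])]
302 [(222, [-17.4, 11.5, -37.5]), (225, [-17.7, 11.7, -36.2]), (228, [-15.2, 10.4, -35.7]), (231, [-10.3, 7.8, -35.8])]
302 [(404, [-11.3, 8.3, 38.2]), (407, [-15.9, 10.7, 38.2]), (410, [-17.0, 11.3, 39.1]), (413, [-17.7, 11.6, 40.1]), (416, [-17.7, 11.6, 41.3]), (419, [-17.4, 11.4, 42.6])]
310 [(222, [-24.1, 11.5, -35.7]), (225, [-19.3, 8.9, -36.0]), (228, [-16.5, 7.4, -35.6]), (231, [-12.6, 5.3, -35.5])]
310 [(404, [-11.6, 4.7, 38.4]), (407, [-16.1, 7.1, 38.4]), (410, [-21.2, 9.9, 38.1]), (413, [-25.0, 12.0, 38.1]), (416, [-24.1, 11.5, 39.5]), (419, [-24.4, 11.7, 40.6])]
tri (array([ 0.55706781, -0.08240977,  0.04191873]), np.float64(0.0011452825198426484))
```

>>> servo_tool:
  motion:
    - {"hand":74,"slide":[6,0,0],"turn":0}
    - {"hand":74,"slide":[14,0,0],"turn":0}
    - {"hand":74,"slide":[18,0,1],"turn":0}
    - {"hand":74,"slide":[23,0,2],"turn":0}
    - {"hand":74,"slide":[28,0,3.5],"turn":0}
    - {"hand":74,"slide":[33,0,5],"turn":0}
    - {"hand":74,"slide":[38,0,6],"turn":0}
    - {"hand":74,"slide":[43,0,6],"turn":0}
    - {"hand":74,"slide":[48,0,6],"turn":0}
    - {"hand":74,"slide":[53,0,6],"turn":0}
    - {"hand":74,"slide":[58,0,5],"turn":0}
    - {"hand":74,"slide":[63,0,3.5],"turn":0}
    - {"hand":74,"slide":[67,0,2],"turn":0}
    - {"hand":74,"slide":[70,0,1],"turn":0}
    - {"hand":74,"slide":[72,0,0],"turn":0}
    - {"hand":74,"slide":[73,0,0],"turn":0}
    - {"hand":74,"slide":[73,0,0],"turn":0}
    - {"hand":74,"slide":[73,0,0],"turn":0}

```text
t: 5.0
position: [0.5228, -0.0361, 0.0193]
tool_rot: [-122.7, 89.9, -41.5]
ft_force: [-2.6, 1.3, 2.5]
opening: 0.0737
```

```bash
python3 - <<'E'
from h import *
T=rep();np.save('pics/w5T.npy',T);shot('wrist','w5.png');im=shot('side','s5.png')
cv2.imwrite('pics/s5c.png',cv2.resize(im['pixels'][180:330,270:490,::-1],None,fx=3.5,fy=3.5,interpolation=cv2.INTER_CUBIC))
E
```

```text
t 5.0 reader [-96.47   0.92] z 19.31 F [-2.6  1.3  2.5] op 0.0737 jaw hdg 81.15 down -1.0
```

View pics/w5.png

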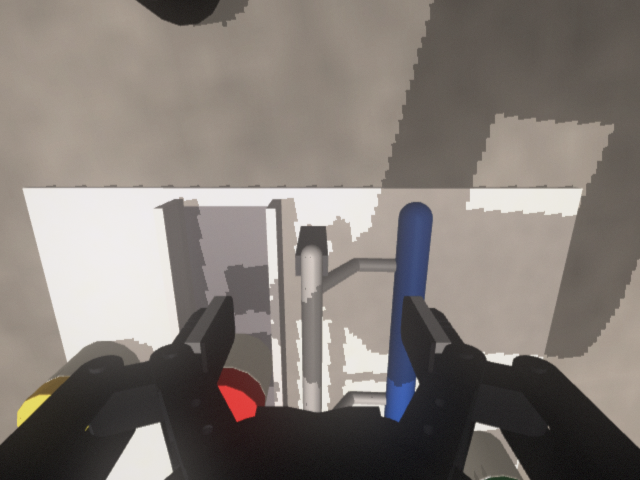

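View pics/s5c.png

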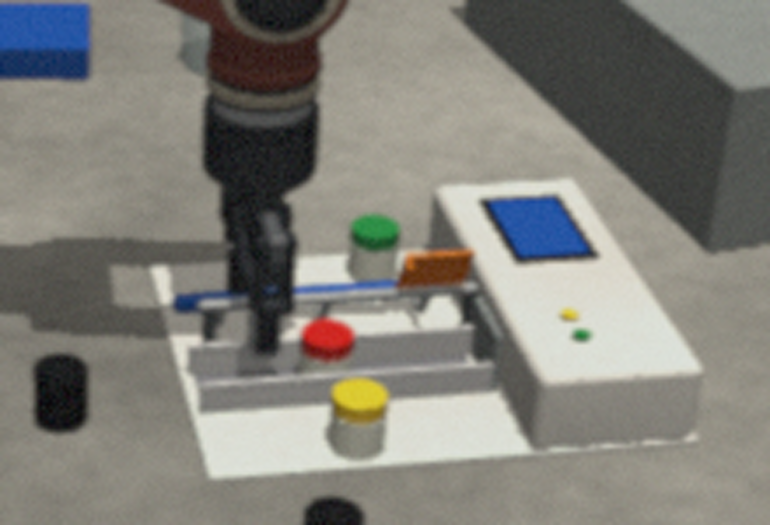

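The bar is down at (413,250) in the wrist view with the fingertip on it. In the side crop the flap stands open at (436,268), and the other fingertip is in the channel behind the red pot.

```bash
python3 - <<'E'
from h import *
rep()
im=dict(np.load('pics/w5.npz'));T=np.load('pics/w5T.npy')@im['tool_from_camera'];d=im['depth']
X=np.array([.98796,-.1547]);Y=np.array([.1547,.98796]);O=np.array([.6180,-.0519])
def rd(p): return np.r_[(p[:2]-O)@np.c_[X,Y],p[2]]*1e3
for c,r in((414,225),(412,250),(409,290),(405,330),(398,380)): print('bar',rd(T[:3,3]+rays(im,(c,r),T)[1][0]*d[r,c]).round(1))
s=dict(np.load('pics/s5.npz'));b,l=blobs(s,'orange',(370,230,430,280));ys,xs=np.where(l>0);o,D=rays(s,np.c_[xs,ys]);P=o+D*s['depth'][ys,xs][:,None]
R=np.array([rd(p) for p in P]);print('flap',np.percentile(R,[3,50,97],axis=0).round(1).tolist())
E
```

```text
t 5.1 reader [-96.44   0.99] z 19.35 F [-3.   0.3  1.8] op 0.0742 jaw hdg 81.16 down -1.0
bar [-138.    41.4   27.6]
bar [-127.3   41.4   27.9]
bar [-108.7   41.9   27. ]
bar [-93.9  39.4  34.9]
bar [-61.8  40.5  26.8]
flap [[2.1, -23.5, 50.0], [25.1, -14.2, 68.8], [45.9, -3.1, 82.4]]
```

>>> servo_tool:
  motion:
    - {"hand":74,"slide":[1,-3,0],"turn":0}
    - {"hand":74,"slide":[1,-8,0],"turn":0}
    - {"hand":74,"slide":[1,-12,0],"turn":0}
    - {"hand":74,"slide":[1,-16,0],"turn":0}
    - {"hand":74,"slide":[1,-20,0],"turn":0}
    - {"hand":74,"slide":[1,-25,0],"turn":0}
    - {"hand":74,"slide":[1,-30,0],"turn":0}
    - {"hand":74,"slide":[1,-35,0],"turn":0}
    - {"hand":74,"slide":[1,-40,0],"turn":0}
    - {"hand":74,"slide":[1,-45,0],"turn":0}
    - {"hand":74,"slide":[1,-50,0],"turn":0}
    - {"hand":74,"slide":[1,-55,0],"turn":0}
    - {"hand":74,"slide":[1,-60,0],"turn":0}
    - {"hand":74,"slide":[1,-65,0],"turn":0}
    - {"hand":74,"slide":[1,-70,0],"turn":0}
    - {"hand":74,"slide":[1,-74,0],"turn":0}
    - {"hand":74,"slide":[1,-77,0],"turn":0}
    - {"hand":74,"slide":[1,-80,0],"turn":0}
    - {"hand":74,"slide":[1,-80,0],"turn":0}

```text
t: 7.0
position: [0.6025, -0.0484, 0.0186]
tool_rot: [-109.0, 89.9, -27.8]
ft_force: [-1.1, 0.4, 3.6]
opening: 0.074
```

```bash
python3 - <<'E'
from h import *
T=rep();np.save('pics/w6T.npy',T);im=shot('side','s6.png')
cv2.imwrite('pics/s6c.png',cv2.resize(im['pixels'][180:330,270:490,::-1],None,fx=3.5,fy=3.5,interpolation=cv2.INTER_CUBIC))
E
```

```text
t 7.0 reader [-15.88   1.05] z 18.57 F [-1.1  0.4  3.6] op 0.074 jaw hdg 81.15 down -1.0
```

View pics/s6c.png

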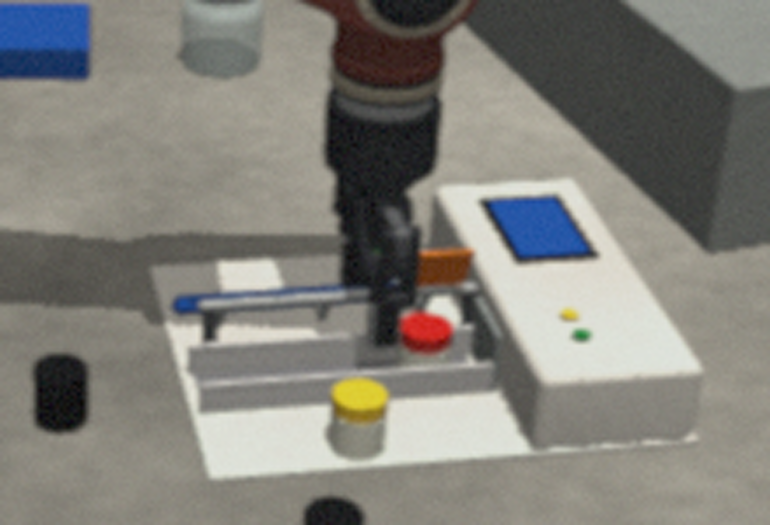

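The red pot (425,332 in the crop) is partly under the open flap. I'll keep pushing gently.

>>> servo_tool:
  motion:
    - {"hand":74,"slide":[0,-4,0],"turn":0}
    - {"hand":74,"slide":[0,-8,0],"turn":0}
    - {"hand":74,"slide":[0,-12,0],"turn":0}
    - {"hand":74,"slide":[0,-15,0],"turn":0}
    - {"hand":74,"slide":[0,-17,0],"turn":0}
    - {"hand":74,"slide":[0,-18,0],"turn":0}
    - {"hand":74,"slide":[0,-18,0],"turn":0}

```text
t: 7.75
position: [0.6205, -0.0512, 0.0187]
tool_rot: [-103.6, 89.8, -22.4]
ft_force: [-2.0, 0.7, 3.2]
opening: 0.0741
```

```bash
python3 - <<'E'
from h import *
rep()
E
```

```text
t 7.75 reader [2.4  1.09] z 18.71 F [-2.   0.7  3.2] op 0.0741 jaw hdg 81.14 down -0.99999
```

>>> servo_tool:
  motion:
    - {"hand":74,"slide":[0,-1,0],"turn":0}
    - {"hand":74,"slide":[0,-2,0],"turn":0}
    - {"hand":74,"slide":[0,-2,0],"turn":0}

```text
t: 8.05
position: [0.6226, -0.0515, 0.0187]
tool_rot: [-101.6, 89.8, -20.4]
ft_force: [-2.4, -0.1, 3.5]
opening: 0.0746
```

>>> servo_tool:
  motion:
    - {"hand":74,"slide":[0,-1,0],"turn":0}
    - {"hand":74,"slide":[0,-1,0],"turn":0}

```text
t: 8.25
position: [0.6237, -0.0516, 0.0188]
tool_rot: [-101.0, 89.8, -19.9]
ft_force: [-2.3, 0.8, 3.2]
opening: 0.0742
```

```bash
python3 - <<'E'
from h import *
rep();im=shot('side','s7.png')
cv2.imwrite('pics/s7c.png',cv2.resize(im['pixels'][180:330,270:490,::-1],None,fx=3.5,fy=3.5,interpolation=cv2.INTER_CUBIC))
b,_=blobs(im,'red',(330,240,480,310));print(b)
E
```

```text
t 8.25 reader [5.58 1.13] z 18.76 F [-2.3  0.8  3.2] op 0.0742 jaw hdg 81.14 down -0.99999
[([400.4, 273.8], [393, 268, 16, 12, 148])]
```

View pics/s7c.png

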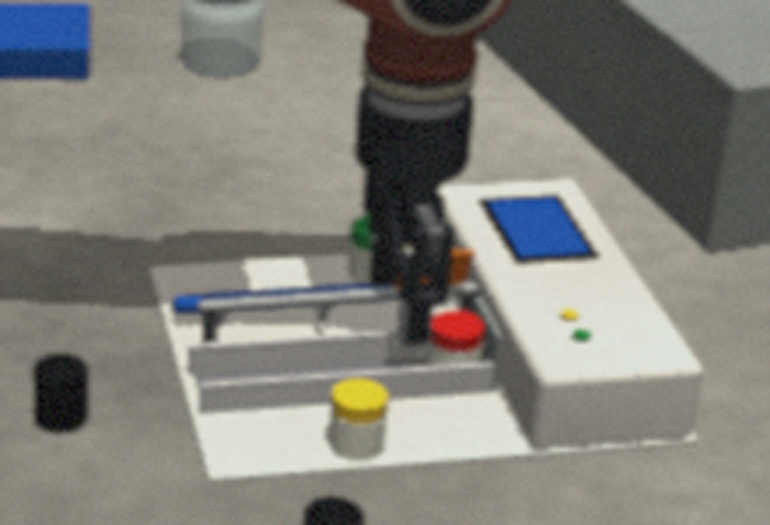

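>>> servo_tool:
  motion:
    - {"hand":74,"slide":[0,-1,0],"turn":0}
    - {"hand":74,"slide":[0,-1,0],"turn":0}

```text
t: 8.5
position: [0.6248, -0.0518, 0.0188]
tool_rot: [-100.1, 89.8, -19.0]
ft_force: [-2.1, 1.0, 2.4]
opening: 0.0738
```

>>> servo_tool:
  motion:
    - {"hand":74,"slide":[0,-1,0],"turn":0}
    - {"hand":74,"slide":[0,-1,0],"turn":0}

```text
t: 8.7
position: [0.6256, -0.052, 0.0187]
tool_rot: [-101.8, 89.8, -20.7]
ft_force: [-3.6, 0.2, 3.8]
opening: 0.0739
```

>>> servo_tool:
  motion:
    - {"hand":74,"slide":[0,-1,0],"turn":0}
    - {"hand":74,"slide":[0,-1,0],"turn":0}

```text
t: 8.9
position: [0.6256, -0.052, 0.0186]
tool_rot: [-173.8, 90.0, -92.7]
ft_force: [-6.6, 1.0, 5.6]
opening: 0.0743
```

>>> servo_tool:
  motion:
    - {"hand":74,"slide":[0,-1,0],"turn":0}
    - {"hand":74,"slide":[0,-1,0],"turn":0}

```text
t: 9.1
position: [0.6256, -0.052, 0.0186]
tool_rot: [103.5, 89.8, -175.4]
ft_force: [-7.4, 0.3, 7.0]
opening: 0.0744
```

```bash
python3 - <<'E'
from h import *
rep();im=shot('side','s8.png')
b,_=blobs(im,'red',(330,240,480,310));print(b)
E
```

```text
t 9.1 reader [7.48 1.12] z 18.58 F [-7.4  0.3  7. ] op 0.0744 jaw hdg 81.08 down -1.0
[([401.0, 273.7], [394, 268, 15, 12, 146])]
```

Stalled at the stop: x stopped advancing and the force rose from about 2 to 7 N. Drawing back along the bar while keeping it pressed.

>>> servo_tool:
  motion:
    - {"hand":74,"slide":[0,2,0],"turn":0}
    - {"hand":74,"slide":[0,6,0],"turn":0}
    - {"hand":74,"slide":[0,11,0],"turn":0}
    - {"hand":74,"slide":[0,17,0],"turn":0}
    - {"hand":74,"slide":[0,24,0],"turn":0}
    - {"hand":74,"slide":[0,31,0],"turn":0}
    - {"hand":74,"slide":[0,38,0],"turn":0}
    - {"hand":74,"slide":[0,45,0],"turn":0}
    - {"hand":74,"slide":[0,52,0],"turn":0}
    - {"hand":74,"slide":[0,59,0],"turn":0}
    - {"hand":74,"slide":[0,66,0],"turn":0}
    - {"hand":74,"slide":[0,73,0],"turn":0}
    - {"hand":74,"slide":[0,79,0],"turn":0}
    - {"hand":74,"slide":[0,84,0],"turn":0}
    - {"hand":74,"slide":[0,87,0],"turn":0}
    - {"hand":74,"slide":[0,88,0],"turn":0}
    - {"hand":74,"slide":[0,88,0],"turn":0}

```text
t: 10.85
position: [0.5383, -0.0382, 0.0188]
tool_rot: [101.3, 89.8, -177.6]
ft_force: [1.7, -0.0, 4.1]
opening: 0.0739
```

```bash
python3 - <<'E'
from h import *
rep();im=shot('side','s9.png')
b,_=blobs(im,'red',(330,240,480,310));print(b)
t=shot('top','t9.png');b2,_=blobs(t,'red',(255,110,390,265));print(b2)
cv2.imwrite('pics/s9c.png',cv2.resize(im['pixels'][180:330,270:490,::-1],None,fx=3.5,fy=3.5,interpolation=cv2.INTER_CUBIC))
cv2.imwrite('pics/t9c.png',cv2.resize(t['pixels'][110:270,240:400,::-1],None,fx=3.7,fy=3.7,interpolation=cv2.INTER_CUBIC))
E
```

```text
t 10.85 reader [-80.84   1.17] z 18.76 F [ 1.7 -0.   4.1] op 0.0739 jaw hdg 81.09 down -0.99999
[([401.3, 273.8], [394, 268, 15, 12, 136])]
[([338.3, 179.1], [331, 172, 15, 15, 184]), ([308.1, 233.9], [275, 178, 71, 87, 1539]), ([315.9, 198.4], [296, 181, 41, 35, 831])]
```

View pics/s9c.png

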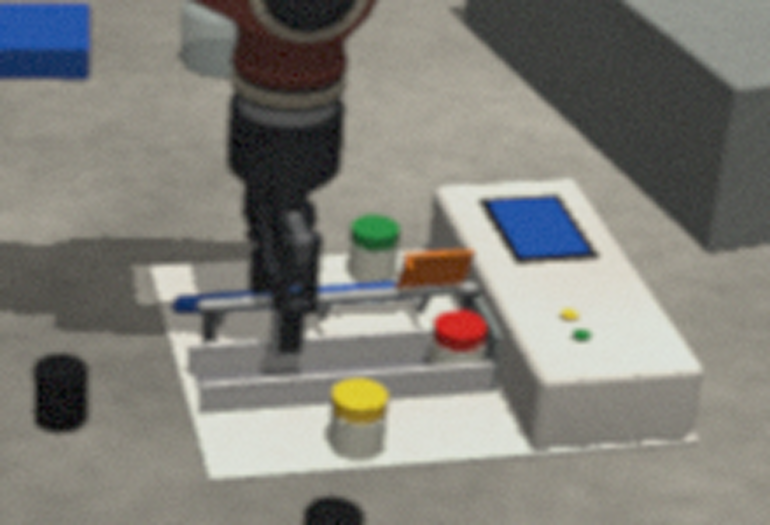

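View pics/t9c.png

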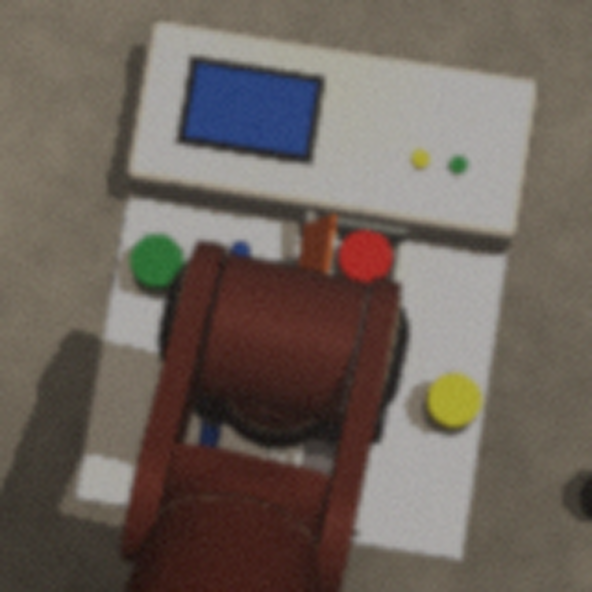

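The pot is at the stop, red lid (366,256) in the top crop, touching the stop strip at (372,230). The flap is still open and the finger is well back.

```bash
python3 - <<'E'
from h import *
t=dict(np.load('pics/t9.npz'));X=np.array([.98796,-.1547]);Y=np.array([.1547,.98796]);O=np.array([.6180,-.0519])
for u in([332.7,215],[338.3,179.1],[340.5,171.8]): print(((onz(t,u,.044)[0,:2]-O)@np.c_[X,Y]*1e3).round(1))
E
```

```text
[-54.9 -39.2]
[ 35.1 -39. ]
[ 54.  -41.5]
```

Pot at x 35 by the top view, against a stop at 52–58, so it is home. Letting the bar up slowly.

>>> servo_tool:
  motion:
    - {"hand":74,"slide":[-2,0,1],"turn":0}
    - {"hand":74,"slide":[-6,0,2],"turn":0}
    - {"hand":74,"slide":[-10,0,3.5],"turn":0}
    - {"hand":74,"slide":[-15,0,5],"turn":0}
    - {"hand":74,"slide":[-20,0,6],"turn":0}
    - {"hand":74,"slide":[-25,0,6],"turn":0}
    - {"hand":74,"slide":[-30,0,6],"turn":0}
    - {"hand":74,"slide":[-35,0,6],"turn":0}
    - {"hand":74,"slide":[-40,0,5],"turn":0}
    - {"hand":74,"slide":[-44,0,3.5],"turn":0}
    - {"hand":74,"slide":[-48,0,2],"turn":0}
    - {"hand":74,"slide":[-52,0,1],"turn":0}
    - {"hand":74,"slide":[-56,0,0],"turn":0}
    - {"hand":74,"slide":[-62,0,0],"turn":0}
    - {"hand":74,"slide":[-72,0,0],"turn":0}
    - {"hand":74,"slide":[-87,0,0],"turn":0}
    - {"hand":74,"slide":[-105,0,0],"turn":0}
    - {"hand":74,"slide":[-125,0,0],"turn":0}
    - {"hand":74,"slide":[-140,0,0],"turn":0}
    - {"hand":74,"slide":[-145,0,0],"turn":0}

```text
t: 12.95
position: [0.5403, -0.0385, 0.1669]
tool_rot: [-143.1, 89.9, -62.0]
ft_force: [0.0, -0.6, 0.4]
opening: 0.0739
```

>>> servo_tool:
  motion:
    - {"hand":74,"slide":[0,10,0],"turn":0}
    - {"hand":74,"slide":[0,30,0],"turn":0}
    - {"hand":74,"slide":[0,50,0],"turn":0}
    - {"hand":74,"slide":[0,60,0],"turn":0}
    - {"hand":74,"slide":[0,60,0],"turn":0}
    - {"hand":74,"slide":[0,60,0],"turn":0}

```text
t: 13.55
position: [0.4811, -0.0292, 0.1666]
tool_rot: [-134.3, 89.9, -53.2]
ft_force: [0.6, 0.6, -0.2]
opening: 0.074
```

```bash
python3 - <<'E'
from h import *
T=rep();np.save('pics/w10T.npy',T);im=shot('side','s10.png');w=shot('wrist','w10.png')
cv2.imwrite('pics/s10c.png',cv2.resize(im['pixels'][180:330,270:490,::-1],None,fx=3.5,fy=3.5,interpolation=cv2.INTER_CUBIC))
t=shot('top','t10.png')
for c in('red','orange','yellow','green'): print(c,blobs(t,c,(255,110,390,265))[0],blobs(im,c,(300,220,480,320))[0])
d=w['depth'];TT=T@w['tool_from_camera']
b,l=blobs(w,'orange',mina=100);print(b)
ys,xs=np.where(l>0);o,D=rays(w,np.c_[xs,ys],TT);P=o+D*d[ys,xs][:,None];print('flap z',np.percentile(P[:,2],[5,50,95]))
rep()
E
```

```text
t 13.55 reader [-138.78    1.23] z 166.62 F [ 0.6  0.6 -0.2] op 0.074 jaw hdg 81.1 down -1.0
red [([342.0, 179.2], [338, 172, 8, 15, 77]), ([279.8, 228.8], [268, 191, 25, 74, 492]), ([312.5, 213.9], [289, 194, 48, 40, 1106]), ([337.5, 235.1], [328, 202, 20, 63, 358])] [([401.3, 275.1], [394, 271, 15, 9, 102])]
orange [([330.3, 181.2], [321, 171, 19, 22, 346])] [([395.2, 266.7], [384, 261, 24, 14, 212])]
yellow [([362.0, 218.2], [355, 211, 15, 15, 163])] [([372.3, 293.8], [365, 288, 16, 13, 160])]
green [([281.9, 180.5], [276, 174, 13, 13, 117])] [([377.2, 248.9], [373, 248, 9, 3, 22])]
[([292.8, 393.8], [269, 379, 46, 33, 1280])]
flap z [0.04795358 0.04901189 0.05020567]
t 13.7 reader [-138.3     1.19] z 166.84 F [ 0.  -0.3  0.2] op 0.074 jaw hdg 81.1 down -1.0
```

View pics/s10c.png

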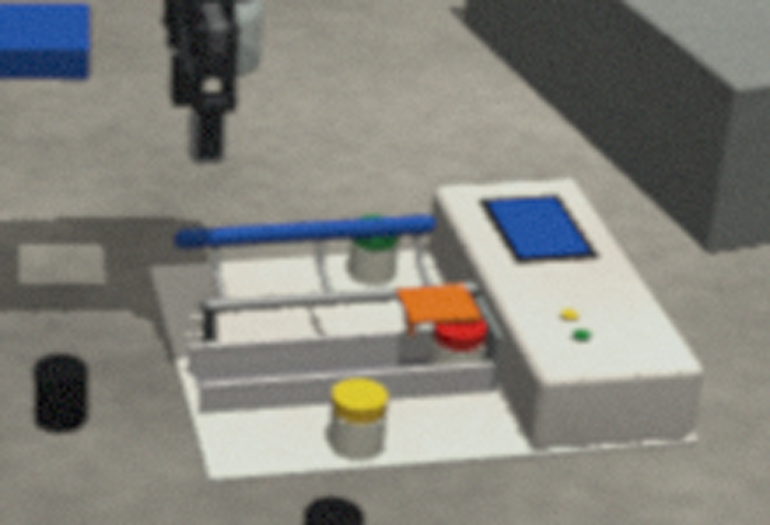

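View pics/w10.png

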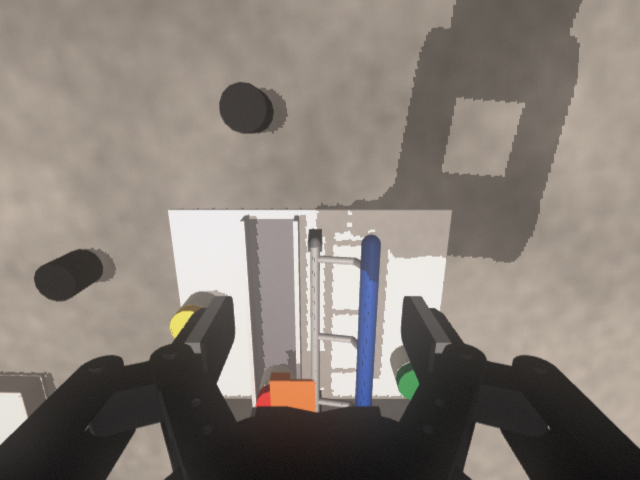

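The flap (440,305 in the side crop) is closed and level at z 48–50, with the red pot (460,335) behind its lip. The bar is fully up. Green and yellow pots haven't moved, and the arm touches nothing.

```bash
python3 -c "
from cell import *
print(close_job())"
```

```text
the job is handed in; nothing more can be done
None
```

The red-lidded pot is loaded against the end stop and the flap has closed behind it. I handed the job in at about 13.7 s.

**What I did:** One fingertip pressed the blue bar to about 3 mm short of full travel, which opened the flap to about 66° by calculation. The other fingertip pushed the pot about 90 mm along the channel. At the stop the finger stalled and the force rose from about 2 to 7 N. I then drew the finger back with the bar still held down, let the bar up slowly, and moved clear.

**Last checks:**
- **Pot:** the top view put it at x 35, y −39 (home is x 34, y −40) before the flap closed. The side view shows the red lid in the same place afterwards.
- **Flap and bar:** the flap is level at z 48–50 mm and its outline is back where it started. The bar is fully up.
- **Green and yellow pots:** they match their starting pixels to within half a pixel. I did not re-measure the other bystanders, and the arm did not go near them again.
- **Arm:** wrist force was near zero and nothing was touching.

**Problems and disagreements:**
- The interface refused my first move call because of a missing field; the arm did not move.
- My estimates of the reader's position along x differed by 2–3 mm (flap against the bar's near end). The finger also stopped about 2.5 mm further along than the flap-based estimate predicted, so I relied on the stall force and the picture instead.

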